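Reset an over-tightened depth stop

ROBOT

A 6-joint arm with a two-finger parallel gripper is mounted at the origin on a cart in front of the work surface, level with it; the furniture and walls round the work are solid. World frame = base frame: x ahead of the robot, y to its left, z up, the work surface at z = 0. Lengths are in mm, angles in rad, forces in N, time in s.
With the tool pointing down it reaches from about 300 to 950 mm from the base axis. Payload 3.1 kg.
Tool frame: the origin (TCP) lies midway between the tips of the shut fingers; the grasp point (between the pads) lies 19 mm behind it; z points along the fingers, y is the line along which they close (so a half turn about z gives the same grasp; the last joint's range is limited). The gripper opens to 85 mm and grips with 20 to 120 N. Pads are 22 mm wide; open, the fingers measure 114 mm over their backs; the gripper's body (76 mm by 85 mm) begins 54 mm behind the grasp point. The pads swing forward as they close: fully open they stand 13 mm farther back than shut.
Start: joints at [-1.274, 0.308, 1.634, -0, 1.2, -0.07], TCP at [224.118, -583.441, 231.272] pointing down, gripper open.
Joint ranges: [-3.06, 3.06], [-0.79, 1.96], [0.05, 2.63], [-1.19, 4.34], [0.05, 2.64], [-2.94, 2.94]. Speed limits (rad/s): [2.79, 2.79, 3.14, 3.14, 3.14, 3.14].

INTERFACE

Orientations are given as [roll, pitch, yaw] about the fixed x, y, z axes, in that order (R = Rz(yaw) Ry(pitch) Rx(roll)).
In Python, from workcell import env gives the robot as it stands. Calls block until the motion is done:
- env.reach(position, orientation): joint-space move of the TCP to a pose.
- env.movel(position, rotation=None, v=150, guard=None): straight line of the TCP; rotation=None keeps the orientation; v is the mean speed in mm/s. With guard (N) it stops when the force on the tool has changed by that much, and returns True; else False.
- env.movej(angles): joint-space move.
- env.move_gripper(opening, squeeze=None): opening from 0.0 (shut) to 1.0 (fully open); squeeze is the grip in N (None keeps the last); returns when the fingers have stopped.
- env.pause(seconds).
- env.ik(position, orientation): joint angles nearest the present ones, or None.
- env.camera(name): name is "side" or "top" or "wrist"; returns a dict with "frame" (384x512x3 uint8, red, green, blue), "z_map" (384x512 float32, mm along the optical axis (not along the pixel's ray), 0 where there is no reading), "fx", "fy", "cx", "cy" (pixels), "cam_to_world" (4x4, takes a point from camera to world coordinates). Camera axes: x right, y down, z forward; pixel columns grow to the right and rows downward; lengths in mm; the calibration is good to about 2 mm. A picture is of the moment at which its call begins.
A pose or a line that the arm cannot do raises env.IKError and nothing moves.
- env.sign_off(): hands the job in; it is judged then, once.
Readings, each from a call of its own:
- env.current_t(): time.
- env.current_qpos(): joint angles.
- env.current_joint_vel(): joint speeds.
- env.current_joint_torque(): joint torques, N m.
- env.current_tcp_pos(): TCP position.
- env.current_tool_rot(): TCP orientation.
- env.current_force(): force on the tool from outside, world axes, zero at the start.
- env.current_wrist_torque(): the same for the moment, N m.
- env.current_width(): opening from 0.0 (shut) to 1.0 (fully open).
- env.current_grasp_force(): force on a finger pad.
Only numpy, scipy, OpenCV 4.12 (cv2) and the standard library are available. Lean on these libraries where they do the work, as an engineer would, in place of code of your own. Each camera call takes 0.05 s, during which the arm holds its last target. There are 200 camera calls.

TASK

The depth stop beside the microscope has to be raised to its new setting: slacken its sprung lever nut (anticlockwise from above) until it is quite free of the washer, turn the red adjuster anticlockwise until its pointer stands over the yellow mark, then retighten the nut clockwise. It was done up far too tight before, so this time nip it only until a slow push of about 15 N at the lever's black knob moves it no further. Never push the lever with more than 25 N, never force the adjuster while the nut is tight, and do not disturb the specimen, the vials or the weight.

Things in the scene. Friction and masses are not known exactly. Their poses are not given: they have to be found in the camera images.
- stop_stand: grey cast stand fixed to the bench, 130x100 mm base; origin on the bench under the vertical screw axis, z up, column on its +x side; its round aluminium dial (108 mm across) has its top 61 mm above the bench
- jam_nut: dark stiff-running hexagon nut above the dial (64 to 82 mm above the bench) with one radial lever 8 mm thick, centre line 73 mm above the bench. Turns about the screw axis only (origin on it); anticlockwise from above slackens. Over-tight at the start, it is free of the washer after 0.6 to 1.1 rad and can turn 1.45 rad. Stays where left. Running free takes about 11 N at the knob
- key_washer: brass keyed washer, 44 mm across, between nut and dial; cannot turn. A spring under the nut presses it: once the nut bites (where, differs each time) tightening takes about 10 N per rad more than the 11 N of running free, and slackening less than 11 N. Stopping a slow push at 15 N leaves a clamp of 13 to 36 N between nut and washer; the start has over 42 N
- lever_knob (a point): centre of the black upright round knob on the end of the nut's lever, 75 mm from the screw axis; the knob is 16 mm across and reaches from 66 to 94 mm above the bench; this point is 81 mm above the bench. At the start the lever points towards the robot and to the right (-y)
- adjuster (a joint): angle of the red adjuster screw in rad, growing anticlockwise from above; turning takes 0.06 N m when the nut is free; range -0.6 to 2.4. It must turn anticlockwise by 0.45 to 1.4 rad. It stays at its height (the foot below rises 1.3 mm per rad)
- adjuster_head (a point): grip point on the screw axis, 122 mm above the bench (give or take 0.5 mm): middle of the red bar head, 44 mm long, 12 mm wide, from 105 to 131 mm above the bench; point x points along the bar towards the pointer, z up
- pointer_tip (a point): tip of the slim red pointer below the bar head, 43 mm out from the screw axis along the bar, 104 mm above the bench
- mark (a point): yellow setting mark lying radially on the dial, 6 mm wide; this point is 43 mm out from the screw axis, 64 mm above the bench; the pointer tip must come to stand vertically above it
- specimen_puck: black round mounted specimen, 30 mm across and 18 mm high, on the stand's anvil below the foot; origin under its middle; leave alone
- grey_vial: grey-green vial with white cap, 22 mm across, 52 mm high, standing on the bench to the left behind the stand; leave alone
- brown_vial: brown vial with black cap, 22 mm across, 52 mm high, standing to the left of the stand; leave alone
- brass_weight: brass knob weight, 20 mm across, 30 mm high, standing to the left of the stand; leave alone
- screw_bush: the bush that carries the adjuster screw and its red head, on the screw axis; origin on the bench below it (give or take 0.5 mm)

How it is judged (in metres and radians):
On the way, in this order (a step that is already met when the one before it is completed fails the run):
1. the nut is slack: its clamp on the washer is under 2 N (contact force between jam_nut and key_washer below 2 N), for 0.2 s.
2. the pointer stands over the yellow mark, within 5 mm (horizontal distance between pointer_tip and mark below 0.005 m), for 0.2 s.
At the end, for the whole second after the job is handed in: the pointer tip stands over the yellow mark within 5 mm, and the nut is at rest and clamps the washer with 9 to 42 N (a slow push of about 15 N at the lever's knob) (horizontal distance between pointer_tip and mark below 0.005 m and contact force between jam_nut and key_washer between 9 and 42 N and angular speed of jam_nut below 0.05 rad/s); the robot touches nothing.
It fails at once if the lever nut is pushed or squeezed with more than 27 N (contact force between the fingers and jam_nut above 27 N).
It fails at once if the fingers force the adjuster round while the nut clamps with more than 8 N (contact force between jam_nut and key_washer above 8 N and (velocity of joint adjuster above 0.35 rad/s or velocity of joint adjuster below -0.35 rad/s) and contact force between the fingers and screw_bush above 3 N).
It fails at once if the specimen, a vial or the weight is moved by more than 15 mm (distance of any of specimen_puck, grey_vial, brown_vial, brass_weight from where it was at the start of the episode above 0.015 m).
It also fails if it takes over 69 s, if anything falls off the work surface, if the arm or the gripper's body presses on something with over 40 N, if the wrist force passes 120 N, or if a joint passes its speed limit or range.

## Working session

There is one attempt and no reset: what is moved stays moved. The work goes in short steps, each a Python script; the robot and the scene stay as the last script left them, time stands still between calls to the robot, and variables do not carry over. Pictures are saved under pics/ and viewed, at most 10 in all, crops included, and the job is handed in when it is done.

```bash
mkdir -p pics; ls
python3 - <<'E'
from workcell import env
import cv2,numpy as np,pickle
for n in("side","top"):
    c=env.camera(n); pickle.dump(c,open(f"pics/{n}0.pkl","wb"))
    cv2.imwrite(f"pics/{n}0.png",cv2.resize(c["frame"][:,:,::-1],(800,600)))
    print(n,c["fx"],c["cx"],c["cy"],np.round(c["cam_to_world"],3).tolist())
print(env.current_t(),env.current_tool_rot())
E
```

```text
pics
side 450.54343802012886 257.9148864333892 181.87994384744258 [[0.992, 0.038, -0.121, 632.319], [0.125, -0.425, 0.896, -765.001], [-0.017, -0.904, -0.426, 476.646], [0.0, 0.0, 0.0, 1.0]]
top 361.8165357296215 252.69103643432908 189.56380525652352 [[0.009, -0.994, 0.108, 435.838], [-1.0, -0.007, 0.015, -36.171], [-0.014, -0.108, -0.994, 942.36], [0.0, 0.0, 0.0, 1.0]]
0.1 [-3.13949297e+00 -1.57905563e-04  3.66766922e-01]
```

View pics/side0.png

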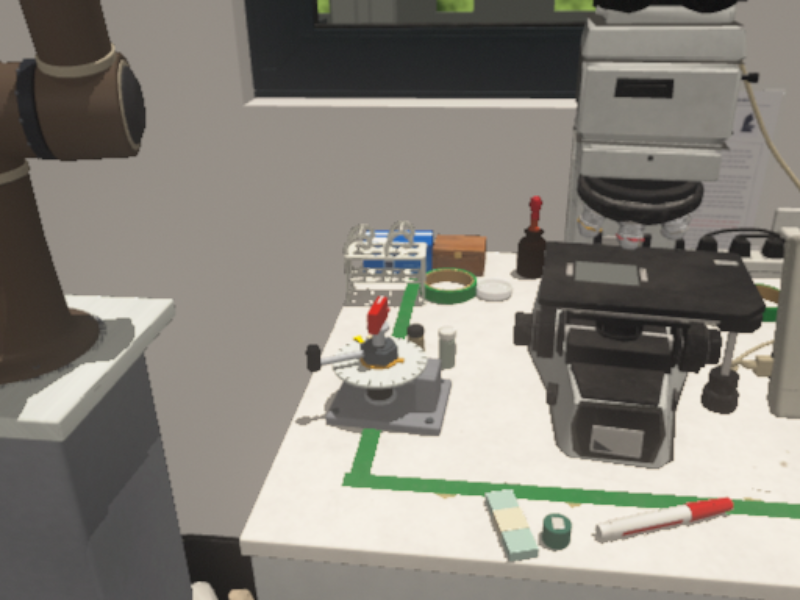

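View pics/top0.png

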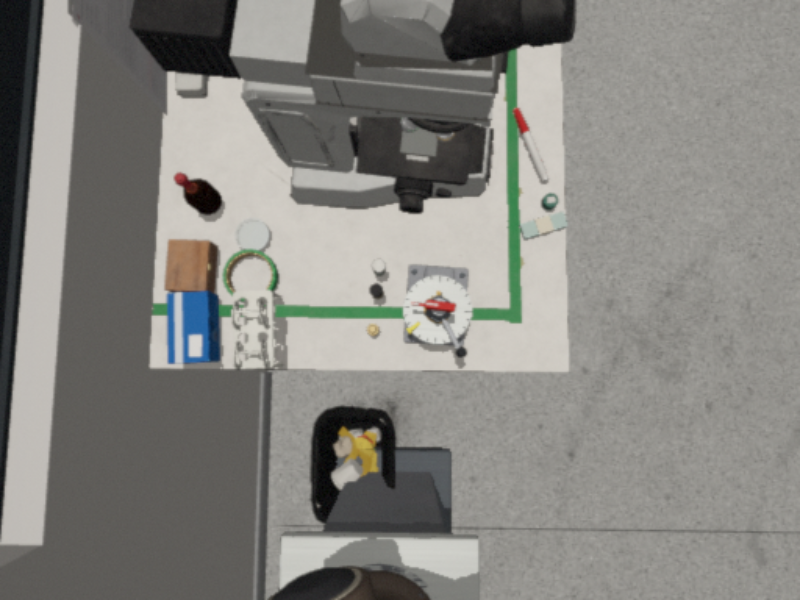

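The side view shows the stand at about (385,370), with the lever pointing towards the robot. In the top view the dial is at (437,310), the knob at (461,352), the mark at (413,327), and the pointer points left. I'll enlarge this area next.

```bash
python3 - <<'E'
import cv2,pickle
c=pickle.load(open("pics/top0.pkl","rb"))
cv2.imwrite("pics/crop.png",cv2.resize(c["frame"][165:240,225:325,::-1],(800,600),interpolation=cv2.INTER_CUBIC))
E
cat > h.py <<'E'
import numpy as np
def topix(c,u,v,z):
    T=c["cam_to_world"];d=T[:3,:3]@np.array([(u-c["cx"])/c["fx"],(v-c["cy"])/c["fy"],1.])
    return T[:3,3]+d*(z-T[2,3])/d[2]
E
```

```text
(no output)
```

View pics/crop.png

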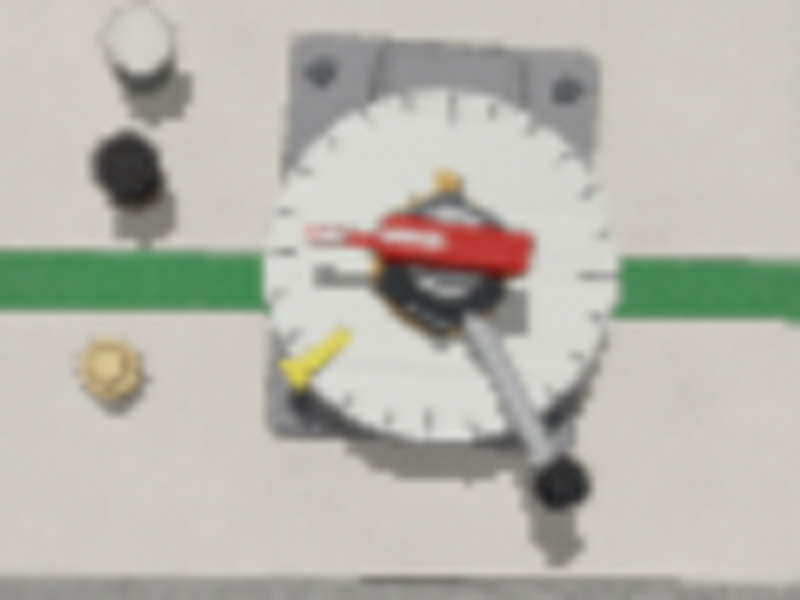

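The crop shows the dial centred at (441,264), bar head centre (457,243), pointer tip (308,234), mark from (350,335) to (293,372), and knob top (560,481).

Run:
```python
import pickle,numpy as np
from h import topix
c=pickle.load(open("pics/top0.pkl","rb"))
P={}
for n,U,V,z in[("dial",441,264.5,61),("bar",457,243,131),("barL",384,230,128),("barR",533,255,128),("tip",308,234,104),("mi",350,335,62),("mo",293,373,62),("knob",560,481,94),("baseTL",292,36,15),("baseTR",598,50,15)]:
    P[n]=topix(c,225+(U+.5)/8-.5,165+(V+.5)/8-.5,z);print(n,P[n].round(1))
C=(P["dial"]+P["bar"])/2
for n in("tip","mi","mo","knob"):
    d=(P[n]-P["dial"])[:2];print(n,np.hypot(*d),np.arctan2(d[1],d[0]))
d=P["barL"]-P["barR"];print("bar yaw",np.arctan2(d[1],d[0]))
d=P["baseTR"]-P["baseTL"];print("base y dir",np.arctan2(d[1],d[0]))
```

```text
dial [512.2 -89.2  61. ]
bar [512.2 -89.5 131. ]
barL [516.  -69.1 128. ]
barR [ 509.3 -111.1  128. ]
tip [517.1 -47.9 104. ]
mi [490.4 -61.5  62. ]
mo [478.7 -44.2  62. ]
knob [ 446.3 -121.9   94. ]
baseTL [590.1 -43.6  15. ]
baseTR [ 586.2 -142.6   15. ]
tip 41.53205812794194 1.4531554480321005
mi 35.26474523681147 2.2381877863286985
mo 56.08386947373067 2.211516399595881
knob 73.54719774173928 -2.6807398593524785
bar yaw 1.4112077856602814
base y dir -1.6103653943570486
```

```bash
cat >> h.py <<'E'
from workcell import env
C=np.array([512.2,-89.3]);R=75.;Z=72.
def pose(a,gap,side,z=Z):
    """finger pin beside the knob at lever angle a; side -1: clockwise side (pushes ccw), +1: ccw side"""
    t=np.array([-np.sin(a),np.cos(a)])
    p=C+R*np.array([np.cos(a),np.sin(a)])+side*(19+gap)*t
    y=a-np.pi/2
    if y<-np.pi: y+=2*np.pi
    return [p[0],p[1],z],[np.pi,0,y]
def ft(a,f0):
    f=env.current_force()-f0
    return f@np.array([-np.sin(a),np.cos(a),0]),f
E
python3 - <<'E'
from h import *
a0=-2.68
for da in(0,.6,1.2):
    for s in(-1,1): print(da,s,np.round(env.ik(*pose(a0+da,0,s)),2))
env.move_gripper(0.0,20)
p,o=pose(a0,10,-1,180)
env.reach(p,o); print(env.current_t(),env.current_force())
env.movel(pose(a0,10,-1)[0],o,v=120)
env.pause(.3);f0=env.current_force();np.save("f0.npy",f0)
print(f0,env.current_tcp_pos())
hit=env.movel(pose(a0,-4,-1)[0],o,v=10,guard=4)
print(hit,env.current_tcp_pos(),pose(a0,0,-1)[0],ft(a0,f0),env.current_t())
E
```

```text
0 -1 [-0.33  0.21  2.15  0.    0.79 -0.8 ]
0 1 [-0.39  0.25  2.09  0.    0.8  -0.85]
0.6 -1 [-0.4   0.26  2.07  0.    0.81 -1.46]
0.6 1 [-0.41  0.32  1.99  0.    0.83 -1.47]
1.2 -1 [-0.4   0.34  1.97  0.    0.84 -2.06]
1.2 1 [-0.37  0.39  1.89  0.    0.86 -2.03]
2.7917 [ 0.55556116 -0.25607637 -0.75809969]
[-0.19070728  1.32688126  0.2563077 ] [432.59795575 -96.8657565   72.5520574 ]
True [ 436.64953636 -106.73350759   71.51531064] [np.float64(436.5870588157426), np.float64(-105.69155652968999), 72.0] (np.float64(1.6815040189825652), array([-0.05898869, -1.90739593, -0.91721179])) 5.25
```

Run:
```python
from h import *
f0=np.load("f0.npy");a=-2.68
for k in range(4): env.pause(.05);print(ft(a,f0)[1].round(2))
for g in(-1.5,-2,-2.5,-3,-3.5,-4):
    h=env.movel(*pose(a,g,-1),v=10,guard=10); env.pause(.1)
    print(g,h,env.current_t(),env.current_tcp_pos().round(2),ft(a,f0)[0].round(2),ft(a,f0)[1].round(2))
```

```text
[-0.52 -1.29 -0.71]
[ 0.53 -1.49 -0.1 ]
[ 0.06 -1.52  0.1 ]
[ 0.03 -0.82 -1.08]
-1.5 False 5.85 [ 437.03 -106.93   71.89] 0.16 [-0.63 -0.5  -0.17]
-2 False 6.2 [ 437.06 -107.05   71.85] -2.46 [-1.51  2.    0.5 ]
-2.5 False 6.55 [ 437.35 -107.75   71.86] -2.83 [-1.63  2.35 -0.04]
-3 False 6.9 [ 437.59 -108.33   71.84] -1.94 [-2.3   1.02 -0.  ]
-3.5 False 7.25 [ 437.83 -108.81   71.86] -2.85 [-2.7   1.84 -0.43]
-4 False 7.6 [ 438.04 -109.26   71.87] -2.9 [-2.95  1.77 -1.26]
```

Run:
```python
from h import *
f0=np.array([-.2,.1,0]);np.save("f0.npy",f0)
for a in np.arange(-2.60,-1.40,.08):
    h=env.movel(*pose(a,0,-1),v=30,guard=12)
    F,f=ft(a,f0)
    print(round(a,2),h,round(env.current_t(),2),F.round(2),f.round(1))
    if abs(F)>19 or h: break
```

```text
-2.6 False 7.85 -3.36 [-1.8  2.8 -1.1]
-2.52 False 8.21 -4.35 [-2.4  3.7 -0.9]
-2.44 False 8.57 -5.2 [-2.6  4.7 -1. ]
-2.36 False 8.93 -4.86 [-1.5  5.3 -1.1]
-2.28 False 9.28 -5.03 [-2.7  4.6 -1. ]
-2.2 False 9.64 -5.45 [-2.8  5.5 -0.1]
-2.12 False 10.0 -6.25 [-3.   7.1  0.9]
-2.04 False 10.36 -6.72 [-4.6  5.9  2.4]
-1.96 False 10.72 -8.32 [-6.3  6.5  3.5]
-1.88 False 11.07 -8.42 [-6.9  5.9  4.4]
-1.8 False 11.43 -8.14 [-7.   5.9  3.8]
-1.72 False 11.79 -9.27 [-8.6  5.4  4.2]
-1.64 False 12.15 -9.64 [-9.4  3.5  5.3]
-1.56 False 12.51 -9.78 [-9.8  2.5  3.2]
-1.48 False 12.87 -9.46 [-9.7  2.2  4.6]
-1.4 False 13.22 -9.01 [-9.4  1.7  4.3]
```

Run:
```python
from h import *
import cv2
a=-1.4
env.movel(*pose(a,12,-1),v=60)
env.movel(*pose(a,12,-1,185),v=200)
y=1.43
o=[np.pi,0,y]
env.reach([*C,185],o); env.move_gripper(.45,25)
c=env.camera("wrist");cv2.imwrite("pics/w1.png",c["frame"][:,:,::-1])
env.movel([*C,103],o,v=100,guard=12)
env.pause(.2);b=[env.current_force() for _ in range(1)]
env.move_gripper(0,25);env.pause(.2)
print(env.current_t(),b,env.current_force(),env.current_tcp_pos(),env.current_width(),env.current_grasp_force(),env.current_wrist_torque())
```

```text
18.225 [array([ 0.28933327, -0.04155181,  0.07550656])] [-2.36047815 -0.56282425  6.28926431] [512.16242946 -89.3287166  103.72278761] 0.2686683154381232 24.356395304203033 [0.08406078 0.42992988 0.03774591]
```

View pics/w1.png

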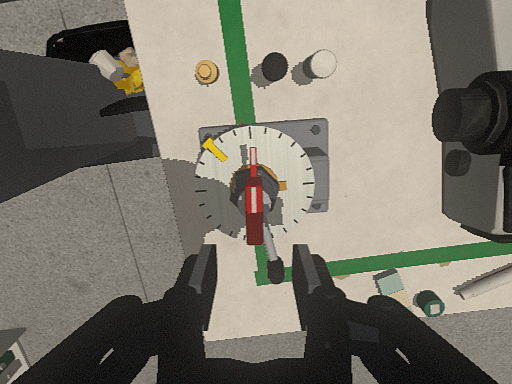

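The wrist view shows the bar (254,205) centred between the fingers, the pointer tip at (253,150), the mark at (215,150) and the lever turned away at (275,268). I'll turn the adjuster now, then check.

Run:
```python
from h import *
import cv2
p=env.current_tcp_pos()
for y in np.linspace(1.43,2.22,5)[1:]:
    env.movel([*C,103],[np.pi,0,y],v=20,guard=25)
    print(env.current_t(),env.current_force().round(1),env.current_wrist_torque().round(2),env.current_tool_rot()[2],env.current_width())
env.pause(.3)
c=env.camera("wrist");cv2.imwrite("pics/w2.png",cv2.resize(c["frame"][90:290,130:380,::-1],(750,600),interpolation=cv2.INTER_CUBIC))
```

```text
18.575 [-1.7  0.9  5.4] [0.07 0.41 0.08] 1.6280128452628806 0.2759383574379197
18.925 [-3.3  0.2  5.3] [0.09 0.38 0.03] 1.8254038655755003 0.2688749000890732
19.275 [-1.2  1.2  4.6] [0.11 0.36 0.03] 2.0229042014135703 0.2694641609066636
19.625 [-2.6  0.7  4.7] [0.12 0.27 0.05] 2.2182773577339754 0.27057634530588975
```

View pics/w2.png

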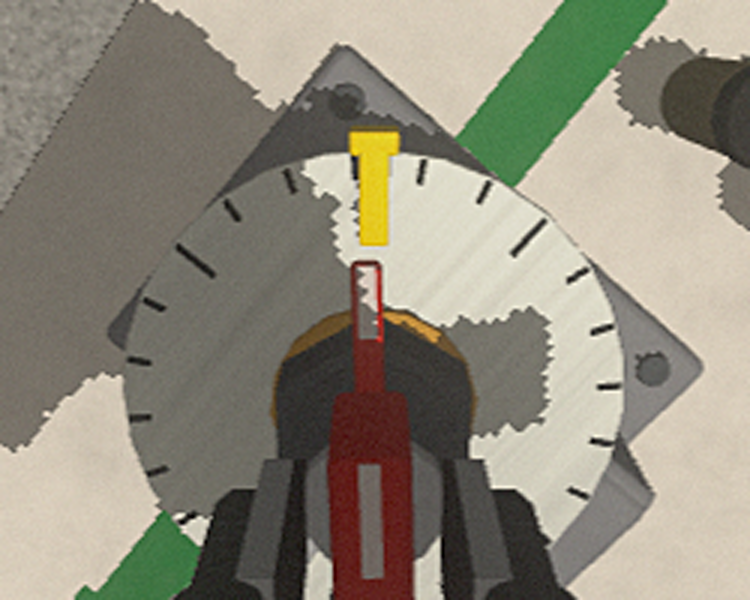

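The pointer tip is at (367,263) in this crop, just below the mark's inner end at (374,245), so the adjuster turned with the grip. I'll compute the angles from the calibration.

Run:
```python
from h import *
c=env.camera("wrist")
def f(U,V,z): 
    return topix(c,130+(U+.5)/3-.5,90+(V+.5)/3-.5,z)[:2]
D=np.mean([f(125,385,61),f(624,385,61)],0)
for n,p in dict(tip=f(367,263,104),tipbase=f(369,390,104),mi=f(374,245,62),mo=f(374,135,62),barend=f(371,395,131)).items():
    d=p-C;print(n,p.round(1),np.hypot(*d).round(1),np.arctan2(d[1],d[0]).round(3))
print(D)
```

```text
tip [485.6 -55.8] 42.8 2.242
tipbase [498.9 -72.9] 21.1 2.252
mi [491.2 -61.3] 35.0 2.214
mo [477.9 -43.7] 57.1 2.216
barend [492.7 -64.1] 31.8 2.229
[510.11664424 -86.00349263]
```

Run:
```python
from h import *
env.move_gripper(.5); 
env.movel([*C,185],v=200)
env.move_gripper(0.0,20)
a=-1.4
p,o=pose(a,12,1,185)
env.reach(p,o)
env.movel(pose(a,12,1)[0],o,v=120);env.pause(.3)
fs=[]
for _ in range(6): env.pause(.03);fs.append(env.current_force())
f0=np.mean(fs,0);np.save("f0.npy",f0)
h=env.movel(pose(a,-2,1)[0],o,v=15,guard=4)
print(f0.round(2),h,env.current_t(),ft(a,f0),env.current_tcp_pos(),pose(a,0,1)[0])
```

```text
[0.07 0.14 0.08] False 25.1583 (np.float64(-0.06357963014085548), array([ 0.01581139, -0.46574274,  0.84116928])) [ 541.83385991 -160.36467409   72.05483637] [np.float64(543.6710805872989), np.float64(-159.97935403402994), 72.0]
```

Run:
```python
from h import *
f0=np.load("f0.npy")
a=-1.42;last=[]
while a>-2.66:
    a-=.05 if (not last or last[-1]<12.5) else .025
    h=env.movel(*pose(a,0,1),v=20,guard=10)
    r=[]
    for _ in range(3): r.append(ft(a,f0)[0]);env.pause(.02)
    last.append(np.mean(r)); print(round(a,3),h,round(env.current_t(),2),last[-1].round(2),env.current_force().round(1))
    if last[-1]>=14.7 or h or env.current_t()>50: break
```

```text
-1.47 False 25.53 4.22 [ 4.1  3.3 -1.8]
-1.52 False 25.93 8.74 [ 8.4  4.  -5.1]
-1.57 False 26.32 8.85 [ 8.6  3.2 -4.8]
-1.62 False 26.71 8.58 [ 8.9  4.  -5.4]
-1.67 False 27.1 8.93 [ 8.7  1.9 -4.7]
-1.72 False 27.49 8.85 [ 9.6  2.4 -4.6]
-1.77 False 27.88 8.65 [ 9.9  1.5 -5.3]
-1.82 False 28.27 9.14 [ 9.6  1.  -5.5]
-1.87 False 28.67 9.01 [10.   0.7 -4.9]
-1.92 False 29.06 9.12 [ 9.3 -0.2 -4.9]
-1.97 False 29.45 9.53 [10.  -1.1 -5.4]
-2.02 False 29.84 9.68 [10.  -1.6 -5.7]
-2.07 False 30.23 9.93 [10.7 -3.  -6.5]
-2.12 False 30.62 11.0 [ 9.8 -3.5 -6.8]
-2.17 False 31.02 11.29 [10.5 -4.7 -6.7]
-2.22 False 31.41 11.74 [10.5 -5.5 -8.3]
-2.27 False 31.8 12.56 [10.4 -7.5 -8.2]
-2.295 False 32.1 13.18 [10.2 -8.5 -7.6]
-2.32 False 32.4 12.46 [10.2 -8.1 -7.1]
-2.37 False 32.79 13.37 [ 9.6 -9.3 -7.8]
-2.395 False 33.09 14.11 [ 9.4 -9.8 -8.1]
-2.42 False 33.39 13.96 [  9.5 -10.7  -8.3]
-2.445 False 33.69 13.93 [  8.9 -11.4  -8.2]
-2.47 False 33.99 14.87 [  8.6 -12.1  -8.5]
```

Run:
```python
from h import *
import cv2
a=-2.47
p,o=pose(a,15,1); env.movel(p,o,v=40)
env.movel([p[0],p[1],190],o,v=150)
env.reach([300,-350,250],o); env.pause(.3)
c=env.camera("top");print(env.current_t(),env.current_force())
cv2.imwrite("pics/t2.png",cv2.resize(c["frame"][165:240,225:325,::-1],(800,600),interpolation=cv2.INTER_CUBIC))
```

```text
36.825 [-0.24899279 -0.13878854 -0.53964971]
```

View pics/t2.png

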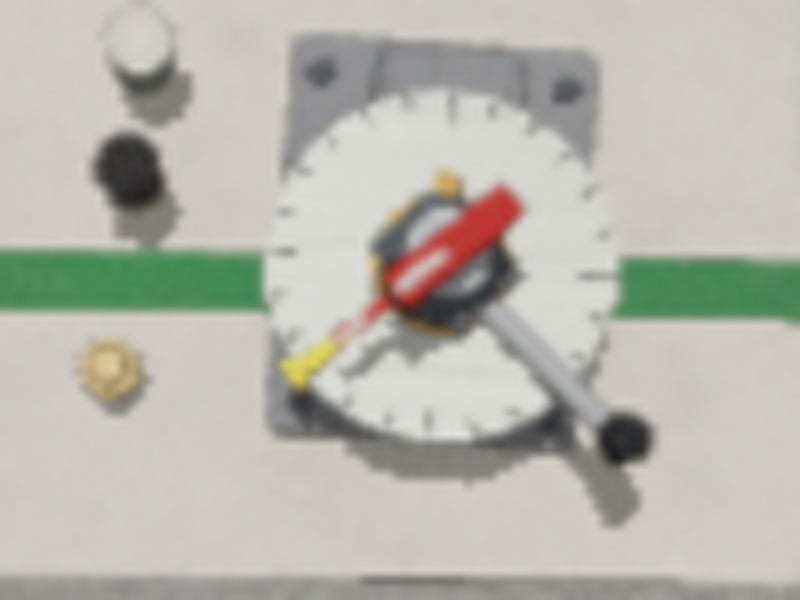

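The pointer tip at (340,335) lies over the mark line, and the vials and weight have not moved. The knob is now at (624,438), about 0.3 rad slacker than at the start. Before handing in, I'll check that the nut isn't creeping.

Run:
```python
from workcell import env
import numpy as np
def k():
    f=env.camera("top")["frame"][205:235,285:315].astype(int).sum(2); m=f<150
    return np.argwhere(m).mean(0),m.sum()
print(k());env.pause(3);print(k(),env.current_t())
print(env.sign_off())
```

```text
(array([14.63157895, 17.21052632]), np.int64(19))
(array([14.72222222, 17.11111111]), np.int64(18)) 39.925
the job is handed in; nothing more can be done
None
```

The job is handed in at about 40 s: the nut was slackened, the pointer set over the yellow mark (about 1 mm off by camera), and the nut retightened to about 15 N at the knob, where it stayed at rest; I could not measure the clamp directly and estimate 26–37 N against the 9–42 N allowed.

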